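# Feed a tube rack past the drop-arm gate into the tube reader

## Robot

A 6-joint arm with a two-finger parallel gripper is mounted at the origin on a cart in front of the work surface, level with it; the furniture and walls round the work are solid. World frame = base frame: x ahead of the robot, y to its left, z up, the work surface at z = 0. Lengths are in m, angles in rad, forces in N, time in s.
With the tool pointing down it reaches from about 0.35 to 0.85 m from the base axis. Payload 8.1 kg.
Tool frame: the origin (TCP) lies at the very end of the fingers, on their centre line; the grasp point (between the pads) lies 19 mm behind it; z points along the fingers, y is the line along which they close (so a half turn about z gives the same grasp; the last joint's range is limited). The gripper opens to 85 mm and grips with 20 to 120 N. Pads are 22 mm wide; open, the fingers measure 114 mm over their backs; the gripper's body (76 mm by 85 mm) begins 54 mm behind the grasp point. The pads swing forward as they close: fully open they stand 13 mm farther back than shut.
Start: joints at [1.124, 0.13, 1.488, -0, 1.523, -0.085], TCP at [0.212, 0.561, 0.231] pointing down, gripper open.
Joint ranges: [-2.96, 2.96], [-0.89, 2.26], [0.02, 2.5], [-1.34, 4.48], [0, 2.73], [-2.66, 2.66]. Speed limits (rad/s): [2.39, 2.39, 2.79, 3.14, 3.14, 3.14].

## Interface

Orientations are given as a 3x3 rotation matrix whose columns are the frame's x, y, z axes.
In Python, from cell import ctrl gives the robot as it stands.
- The arm moves only by the tool apply_moves, never from a script. Its argument "steps" is one flat list of numbers, 4 for each row, row after row: the shift along the tool's x, y, z in cm, then the turn about the tool's z in rad. In form: [tx, ty, tz, turn, tx, ty, tz, turn, ...]. A call has 1 to 8 rows; each row shifts and turns the commanded pose from where the row before left it, along the tool's axes as they then stand; what a row does not reach is not made up. A row lasts 1/8 s, in which the tool goes at most 62.5 mm and 10.7 degrees, less where a joint would pass 70% of its speed; a pose out of reach is approached as far as the arm can. A call with a gripper value outside its range is refused whole. "claw" is the finger opening in cm, from 0 to 8.54, set as the call begins (left out, the last holds). The fingers move at their own pace and stop on an object; "squeeze" is the grip in N (left out, the last holds). Time passes only in rows, so rows that do not move let the fingers close. It gives the time, the measured TCP pose, the force, the opening and the grip force at its end, in the units of the state.
- ctrl.get_state(): the state, without advancing time (a new reading comes with each control period).
- ctrl.camera(name): name is "scene" or "top"; returns the picture (420x560x3 uint8, blue, green, red); there is no depth.
- ctrl.camera_info(name): a dict with "fx", "fy", "cx", "cy" (pixels), "k1" (the pictures are not rectified: a ray, as slopes to the right and down, at radius r is drawn at 1 + k1 r^2 times it, then the intrinsics apply), "origin" and "orientation" of the camera in the world. Camera axes: x right, y up, looking along -z (the intrinsics and any distortion apply to the point x, -y, -z); pixel columns grow to the right and rows downward; lengths in m; the calibration is good to about 2 mm. A picture is of the moment at which its call begins. camera_info takes no time and is no camera call.
- ctrl.job_done(): hands the job in; it is judged then, once.
The state is a dict: "clock": time; "joint_positions": joint angles; "joint_velocities": joint speeds; "effort": joint torques, N m; "ee_pos": TCP position; "orientation": TCP orientation; "wrist_force": force on the tool from outside, world axes, zero at the start; "moment": the same for the moment, N m; "grip_width": finger opening in m; "grip_force": force on a finger pad.
Only numpy, scipy, OpenCV 4.12 (cv2) and the standard library are available. Lean on these libraries where they do the work, as an engineer would, in place of code of your own. Each camera call takes 0.05 s, during which the arm holds its last target. There are 200 camera calls.

## Task

With one fingertip press and hold down the blue bar beside the lane, so that the red drop arm swings up, and meanwhile push the wooden tube rack by its rear end with the other finger along the lane, under the raised arm, until its nose is fully home against the end stop of the tube reader. Keep the arm up until the whole rack has passed, so that it never comes down on the rack or its tubes, then let go of the bar so that the arm falls shut behind it. Only push: do not lift the rack or the tubes, and leave the things standing round the lane where they are.

Things in the scene. Friction and masses are not known exactly. Their poses are not given: they have to be found in the camera images.
- lane: Fixed aluminium in-feed lane of the reader. Origin on the worktop under the middle of the lane's width, in the plane of the red arm; z up. Racks travel along its -y; +y leads to the open in-feed end (rails end at y = +312 mm, flared mouth to 340). Floor 6 mm above the worktop; inside width 68 mm (x = -34 to +34); rails 6 mm thick, tops 34 mm above the worktop.
- lane_stop (a point): Foot of the end stop's face, on the lane floor (lane y = -217 mm); the stop is 50 mm high. Beside this end, on the lane's +x side, stands the white reader housing: lane x = +48 to +150, y = -216 to -64 mm, 94 mm high.
- gate: The moving gate: steel shaft with the red arm and the blue bar fixed to it. Origin on the shaft axis in the plane of the red arm (lane x = -48, y = 0, 56 mm above the worktop). The shaft lies along the lane's y outside the rail on its -x (robot's) side, y = -46 to +310 mm, in two bearing blocks 16 mm wide, 64 mm high, at y = -40 and +304 mm.
- gate_hinge (a joint): Gate hinge, rad: 0 = shut (red arm level across the lane from shaft to x = +3 mm, 8 mm thick, underside 54 mm above the worktop; the rack cannot force it), 1.3 = fully open, at its stop; arm clears rack and tubes above 0.9. Arm and blue bar are one rigid part: pressing the bar down raises the arm; a spring shuts it when let go. Pressing takes about 2 N at first, 4 N when open.
- bar_middle (a point): Mid-point of the blue hold-down bar, a 4 mm plate along the shaft (lane y = -30 to +290 mm), reaching 5 to 54 mm out from its axis to -x. The point lies in the plate, 36 mm out, at lane y = +130 mm, and turns with the gate. Shut, the plate slopes 40 deg up away from the lane (point 79 mm above the worktop); open, 34 deg down (36 mm). It may be pressed anywhere, and a fingertip can slide along it.
- tube_rack: Wooden rack, 62 mm wide (x), 64 high, y from -101 mm (nose) to +104 (rear end, a solid upright board 62 wide, 64 high); origin on its underside. Stands in the lane, y along the lane's, nose 10 to 35 mm short of the red arm. 0.15 to 0.3 kg, slides with 1 to 2 N. Home: its origin at lane y = -116 mm, its rear end 8 mm past the arm.
- tube_1: Screw-cap tube with red cap, 18 mm across, 104 mm long, origin at its foot; stands loose in the rack at rack y = -41 mm, top 124 mm above the worktop.
- tube_2: Tube with blue cap, same size, at rack y = -13 mm.
- tube_4: Tube with white cap, same size, at rack y = +15 mm. The two rearmost places of the rack are empty.
- reagent_bottle: Bystander: glass bottle with blue cap, 56 mm across, 97 mm high, origin at its foot.
- small_beaker: Bystander: small empty glass beaker, 49 mm across, 60 mm high, origin at its foot.
- drop_bottle: Bystander: brown dropper bottle, 30 mm across, 92 mm high, origin at its foot.
- stopper: Bystander: blue rubber stopper, 33 mm across, 28 mm high, origin at its foot.
Mind the look-alikes: they are no part of the job. There is more than one size of the tube_rack; the job needs the larger.

How it is judged:
By the outcome, as a careful person would: the job done as asked, in the order asked, and still so for the second after the job is handed in, with the robot touching nothing.
It also fails if it takes over 42 s, if anything falls off the work surface, if the arm or the gripper's body presses on something with over 40 N, if the wrist force passes 120 N, or if a joint passes its speed limit or range.

## Working session

There is one attempt and no reset: what is moved stays moved. The work goes in short steps, Python scripts to look and compute and a tool call to move; the robot and the scene stay as the last step left them, time stands still between calls to the robot, and variables do not carry over. Pictures are saved under pics/ and viewed, at most 10 in all, crops included, and the job is handed in when it is done.

Besides the shell and the picture viewer there is one more tool, called as name(argument=value, ...), one argument or row to a line, values as JSON. apply_moves: Moves the arm, as the interface text tells. Its arguments: {"type":"object","properties":{"steps":{"type":"array"},"claw":{"type":"number"},"squeeze":{"type":"number"}},"required":["steps"]}

```bash
mkdir -p pics; ls; python3 - <<'E'
from cell import ctrl
import cv2
for n in("scene","top"):
    cv2.imwrite(f"pics/{n}0.png",ctrl.camera(n)); print(ctrl.camera_info(n))
print(ctrl.get_state())
E
```

```text
pics
{'fx': 424.11247302525845, 'fy': 424.11247302525845, 'cx': 275.7101229924245, 'cy': 210.80594755657503, 'k1': 0.005577857376469482, 'origin': array([-0.16525914, -0.4575818 ,  1.01469435]), 'orientation': array([[ 0.64450519,  0.54058432, -0.54072327],
       [-0.76458473,  0.46012639, -0.45132461],
       [ 0.00482204,  0.70430981,  0.70987636]])}
{'fx': 499.873169256575, 'fy': 499.873169256575, 'cx': 284.7773766264104, 'cy': 201.25068098407223, 'k1': -0.0993102632005565, 'origin': array([0.36719611, 0.14806965, 1.58489484]), 'orientation': array([[ 0.02347676,  0.99221978, -0.12226508],
       [-0.99969102,  0.02429885,  0.00523697],
       [ 0.00816713,  0.12210436,  0.99248366]])}
{'clock': 0.1, 'joint_positions': array([ 1.12357571e+00,  1.31134820e-01,  1.48918403e+00, -9.80707842e-06,
        1.52299191e+00, -8.54286856e-02]), 'joint_velocities': array([ 0.00026171,  0.00044441, -0.0032284 , -0.00025456,  0.00127992,
        0.00085397]), 'effort': array([ 9.15109013e-04, -5.70947957e+01, -5.01944518e+01, -1.86604630e-04,
        8.11912876e-03, -3.85200607e-06]), 'ee_pos': array([0.21215143, 0.56070538, 0.23031246]), 'orientation': array([[-9.35264190e-01,  3.53949652e-01, -7.34179687e-04],
       [ 3.53950387e-01,  9.35262910e-01, -1.55336692e-03],
       [ 1.36837352e-04, -1.71267163e-03, -9.99998524e-01]]), 'wrist_force': array([ 0.70157195, -0.60838559, -0.75286364]), 'moment': array([0.02236914, 0.01246626, 0.0067614 ]), 'grip_force': 0.0, 'grip_width': 0.08516712650078856}
```

View pics/scene0.png

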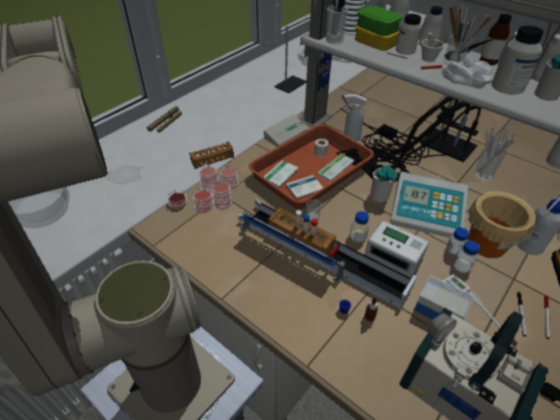

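View pics/top0.png

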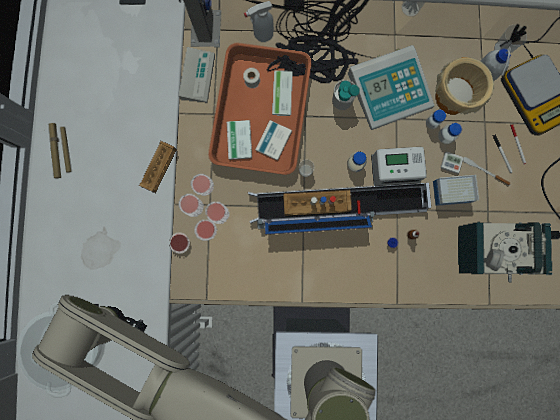

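The top view shows the lane from about column 250 to 430 at row ~200. The rack is at columns 285–350, the red arm at (360,206), and the blue bar at row ~222. Next, an enlarged crop.

```bash
python3 - <<'E'
import cv2
a=cv2.imread("pics/top0.png")[145:260,240:440]
cv2.imwrite("pics/c1.png",cv2.resize(a,None,fx=4,fy=4,interpolation=cv2.INTER_CUBIC))
a=cv2.imread("pics/scene0.png")[195:320,230:430]
cv2.imwrite("pics/c2.png",cv2.resize(a,None,fx=4,fy=4,interpolation=cv2.INTER_CUBIC))
E
```

```text
(no output)
```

View pics/c1.png

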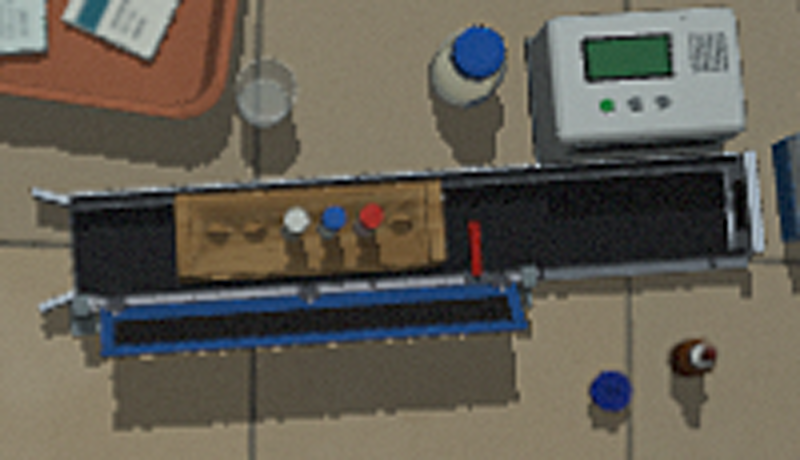

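View pics/c2.png

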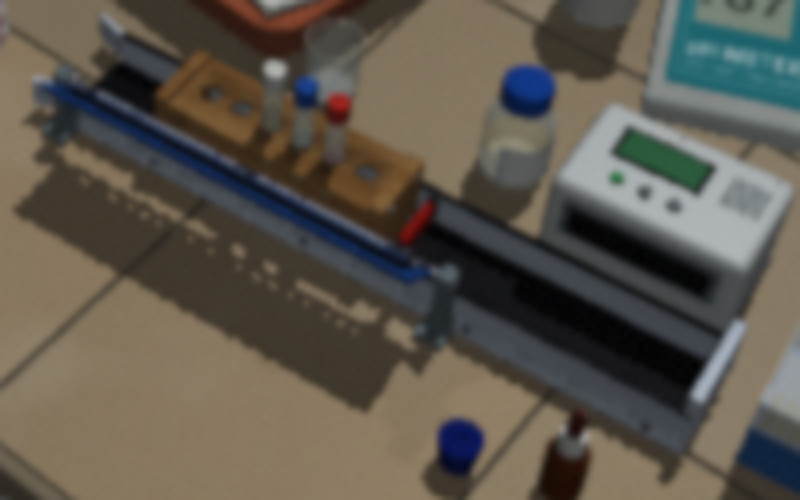

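Crop readings, top: blue plate corners (103,355), (525,327), (105,312), (520,285); arm tip (474,222); rack top corners (176,196), (180,280), (443,182), (444,262); stop at u≈740. In the scene crop, the plate's corners are (36,88) and (415,278), the arm tip (432,205), and the near bearing (440,270). I'll fit the lane pose to these.

```bash
cat > h.py <<'E'
import numpy as np, cv2
from scipy.optimize import least_squares
from cell import ctrl
def proj(n,P):
    c=ctrl.camera_info(n); R=np.array(c["orientation"]); p=(np.atleast_2d(P)-c["origin"])@R
    s=np.c_[p[:,0],-p[:,1]]/-p[:,2:]; s=s*(1+c["k1"]*(s**2).sum(1,keepdims=True))
    return s*[c["fx"],c["fy"]]+[c["cx"],c["cy"]]
def lane2w(q,L):
    L=np.atleast_2d(L)/1000.; c,s=np.cos(q[2]),np.sin(q[2])
    return L@np.array([[c,s,0],[-s,c,0],[0,0,1]])+[q[0],q[1],0]
E
python3 - <<'E'
from h import *
T=[((-89.4,290,91),(103,355)),((-89.4,-30,91),(525,327)),((-52,290,59),(105,312)),((-52,-30,59),(520,285)),((3,0,62),(474,222)),
 ((40,312,34),(72,194)),((40,-64,34),(532,166))]
S=[((-89.4,290,91),(36,88)),((-89.4,-30,91),(413,280)),((3,0,62),(432,203))]
RT=[((31,104,70),(176,194)),((-31,104,70),(180,279)),((31,-101,70),(443,182)),((-31,-101,70),(444,262))]
RS=[((31,104,70),(200,52)),((-31,104,70),(157,95)),((31,-101,70),(422,160)),((-31,-101,70),(380,210))]
tp=lambda A:np.array([[240+(b[0]+.5)/4-.5,145+(b[1]+.5)/4-.5] for a,b in A]); sp=lambda A:np.array([[230+(b[0]+.5)/4-.5,195+(b[1]+.5)/4-.5] for a,b in A])
L=lambda A:np.array([a for a,b in A],float)
def f(q): return np.r_[(proj("top",lane2w(q,L(T)))-tp(T)).ravel(),(proj("scene",lane2w(q,L(S)))-sp(S)).ravel()]
r=least_squares(f,[.45,0,0],loss="soft_l1");q=r.x;print(q,f(q).reshape(-1,2).round(1).tolist())
def g(d):
    o=lambda A:L(A)+[d[1],d[0],0]
    return np.r_[(proj("top",lane2w(q,o(RT)))-tp(RT)).ravel(),(proj("scene",lane2w(q,o(RS)))-sp(RS)).ravel()]
r=least_squares(g,[130,0]);print("rack y,x",r.x,g(r.x).reshape(-1,2).round(1).tolist())
np.save("q.npy",q)
E
```

```text
[ 0.56635679 -0.0846889   0.08940512] [[-0.1, 0.6], [0.7, 0.5], [-1.0, -0.3], [-0.9, -0.4], [-0.4, -1.8], [-1.4, 1.1], [2.8, 0.4], [1.8, -0.4], [-0.2, 0.4], [0.8, 0.3]]
rack y,x [124.77888355  -1.10568587] [[-0.6, 1.0], [-0.2, -0.1], [-0.7, -0.3], [0.7, -0.3], [-0.2, -0.9], [-0.9, -0.1], [1.0, 0.1], [0.9, 0.8]]
```

Lane origin is at world (0.566, -0.085) with yaw 0.089. The rack is at lane y = 125, so its nose is 24 mm short of the arm, which fits the task text. The plan is to set tool y along lane +x with finger A over the bar (inner edge at x≈-74) and finger B behind the rack.

apply_moves(
  steps=[0, 0, 0, 0.16, 0, 0, 0, 0.16, 0, 0, 0, 0.16, 0, 0, 0, 0.16, 0, 0, 0, 0.16, 0, 0, 0, 0.16, 0, 0, 0, 0.16, 0, 0, 0, 0],
  claw=8.0,
)

```text
clock: 1.1
ee_pos: [0.2122, 0.5609, 0.2307]
orientation: [[-0.09, 0.996, -0.0], [0.996, 0.09, -0.001], [-0.001, -0.001, -1.0]]
wrist_force: [-0.2, 0.7, -0.1]
grip_width: 0.0803
grip_force: 0.0
```

```bash
cat >> h.py <<'E'
def rep(target=None):
    q=np.load("q.npy"); s=ctrl.get_state(); R=np.array(s["orientation"]); p=np.array(s["ee_pos"])
    c,n=np.cos(q[2]),np.sin(q[2]); d=p[:2]-q[:2]
    print("t",s["clock"],"lane",np.round([1000*(c*d[0]+n*d[1]),1000*(-n*d[0]+c*d[1]),1000*p[2]],1),"yaw err",q[2]-np.arctan2(R[1,1],R[0,1]),"F",np.round(s["wrist_force"],1),"w",s["grip_width"])
    if target is not None: print("tool cm",np.round(R.T@(lane2w(q,target)[0]-p)*100,2))
E
python3 -c "
from h import *
rep((-34,255,200))"
```

```text
t 1.1 lane [-295.1  674.6  230.7] yaw err -0.0005394364473011309 F [-0.2  0.7 -0.1] w 0.08028508166181957
tool cm [-41.97  26.09   3.1 ]
```

apply_moves(
  steps=[-4, 2.5, 0.3, 0, -4, 2.5, 0.3, 0, -4, 2.5, 0.3, 0, -4, 2.5, 0.3, 0, -4, 2.5, 0.3, 0, -4, 2.5, 0.3, 0, -4, 2.5, 0.3, 0, -4, 2.5, 0.3, 0],
)

```text
clock: 2.1
ee_pos: [0.4407, 0.2588, 0.2071]
orientation: [[-0.093, 0.996, -0.0], [0.996, 0.093, 0.0], [0.0, -0.0, -1.0]]
wrist_force: [-0.3, 0.7, 0.6]
grip_width: 0.0798
grip_force: 0.0
```

apply_moves(
  steps=[-4, 2.5, 1, 0, -4, 2.5, 1, 0, -1.97, 1.1, 1, 0, 0, 0, 1, 0, 0, 0, 1, 0, 0, 0, 0, 0, 0, 0, 0, 0],
)

```text
clock: 2.98
ee_pos: [0.5094, 0.1671, 0.1576]
orientation: [[-0.091, 0.996, 0.0], [0.996, 0.091, 0.0], [0.0, 0.0, -1.0]]
wrist_force: [-0.1, 0.4, 0.0]
grip_width: 0.0801
grip_force: 0.0
```

```bash
python3 -c "
from h import *
rep((-34,255,150))
a=ctrl.camera('top')[145:265,240:440]; b=ctrl.camera('scene')[150:270,230:430]
cv2.imwrite('pics/d1.png',cv2.resize(np.vstack([a,b]),None,fx=2.5,fy=2.5,interpolation=cv2.INTER_CUBIC))"
```

```text
t 2.975 lane [-34.2 255.9 157.6] yaw err -0.001322236301882329 F [-0.1  0.4  0. ] w 0.08006748414723848
tool cm [-0.09  0.02  0.76]
```

View pics/d1.png

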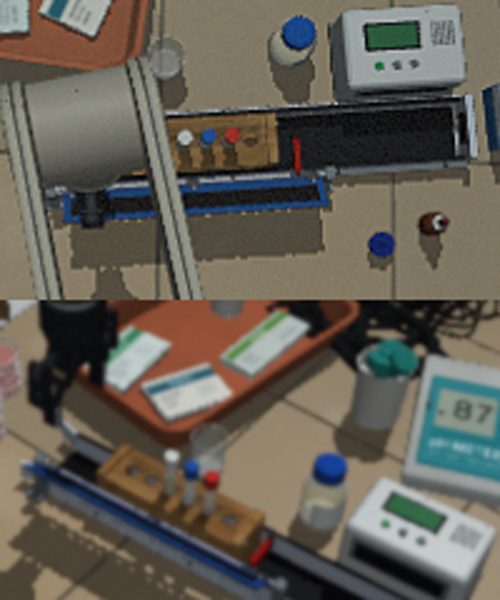

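The fingers are above the bar and behind the rack's rear with about 16 mm to spare. I'll descend now, feeling for the bar.

apply_moves(
  steps=[0, 0, 2, 0, 0, 0, 2, 0, 0, 0, 1.5, 0, 0, 0, 0, 0],
)

```text
clock: 3.58
ee_pos: [0.5087, 0.1662, 0.1011]
orientation: [[-0.089, 0.996, -0.002], [0.996, 0.089, -0.001], [-0.0, -0.002, -1.0]]
wrist_force: [-0.3, -0.2, 0.5]
grip_width: 0.0801
grip_force: 0.0
```

apply_moves(
  steps=[0, 0, 0.6, 0, 0, 0, 0.6, 0, 0, 0, 0, 0],
)

```text
clock: 3.95
ee_pos: [0.5094, 0.1663, 0.0899]
orientation: [[-0.089, 0.996, -0.001], [0.996, 0.089, -0.0], [-0.0, -0.001, -1.0]]
wrist_force: [-0.0, 0.3, -1.0]
grip_width: 0.08
grip_force: 0.0
```

apply_moves(
  steps=[0, 0, 0.5, 0, 0, 0, 0.5, 0, 0, 0, 0, 0],
)

```text
clock: 4.32
ee_pos: [0.5091, 0.1662, 0.0796]
orientation: [[-0.089, 0.996, -0.001], [0.996, 0.089, -0.0], [-0.0, -0.001, -1.0]]
wrist_force: [-0.2, -1.8, -0.4]
grip_width: 0.0802
grip_force: 0.0
```

apply_moves(
  steps=[0, 0, 0.5, 0, 0, 0, 0.5, 0, 0, 0, 0, 0],
)

```text
clock: 4.7
ee_pos: [0.5094, 0.1663, 0.0698]
orientation: [[-0.089, 0.996, -0.0], [0.996, 0.089, -0.0], [-0.0, -0.0, -1.0]]
wrist_force: [1.4, 1.5, 0.1]
grip_width: 0.0798
grip_force: 0.4
```

```bash
python3 -c "
from h import *
rep()
a=ctrl.camera('top')[170:230,240:400]; b=ctrl.camera('scene')[180:270,230:390]
cv2.imwrite('pics/d2.png',cv2.resize(np.vstack([a,b]),None,fx=4,fy=4,interpolation=cv2.INTER_CUBIC))"
```

```text
t 4.7 lane [-34.3 255.1  69.8] yaw err 0.0004331372068070577 F [1.4 1.5 0.1] w 0.07981753372257931
```

View pics/d2.png

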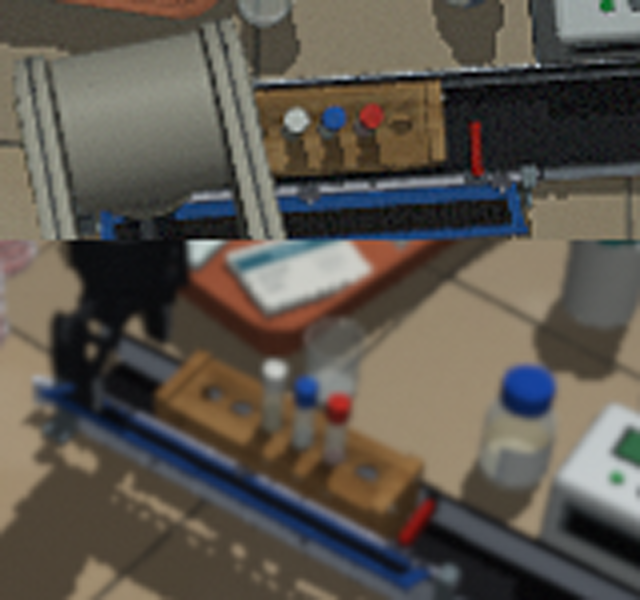

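The gate is still shut at TCP z = 70 mm: the bar's lower corner is at (415,580) and the red arm is level. The open fingertips must sit back from the TCP. I'll go on down in small steps.

apply_moves(
  steps=[0, 0, 0.3, 0, 0, 0, 0.3, 0, 0, 0, 0, 0],
)

```text
clock: 5.18
ee_pos: [0.5094, 0.1663, 0.0639]
orientation: [[-0.089, 0.996, -0.001], [0.996, 0.089, -0.0], [-0.0, -0.001, -1.0]]
wrist_force: [0.3, -0.3, 1.7]
grip_width: 0.0798
grip_force: 0.5
```

apply_moves(
  steps=[0, 0, 0.3, 0, 0, 0, 0.3, 0, 0, 0, 0, 0],
)

```text
clock: 5.55
ee_pos: [0.5094, 0.1663, 0.0579]
orientation: [[-0.089, 0.996, -0.0], [0.996, 0.089, -0.0], [0.0, -0.0, -1.0]]
wrist_force: [0.9, -0.4, 1.0]
grip_width: 0.08
grip_force: 0.7
```

```bash
python3 -c "
from h import *
rep(); print(ctrl.get_state()['moment'])
a=ctrl.camera('top')[190:240,240:400]; b=ctrl.camera('scene')[190:280,230:390]
cv2.imwrite('pics/d3.png',cv2.resize(np.vstack([a,b]),None,fx=4,fy=4,interpolation=cv2.INTER_CUBIC))"
```

```text
t 5.55 lane [-34.3 255.1  57.9] yaw err 0.0004341123871694913 F [ 0.9 -0.4  1. ] w 0.07996826916140197
[0.07167476 0.05532396 0.02260052]
```

View pics/d3.png

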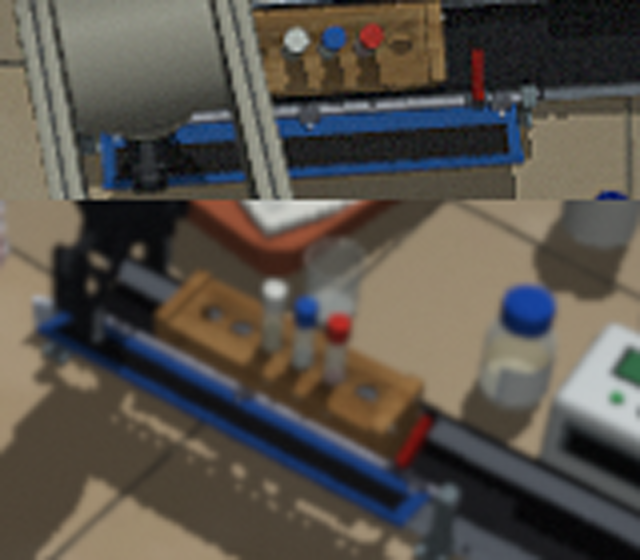

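The bar has begun to turn. The plate's outer right corner is at about (522,160) in the top crop and (400,523) in the scene crop. I'll estimate the gate angle from these.

```bash
cat >> h.py <<'E'
def corner(th,y=-30):
    a=np.radians(40)-th; return lane2w(np.load("q.npy"),(-48-54*np.cos(a)+2*np.sin(a),y,56+54*np.sin(a)+2*np.cos(a)))
def armtip(th):
    return lane2w(np.load("q.npy"),(-48+51*np.cos(th)-6*np.sin(th),0,56+51*np.sin(th)+6*np.cos(th)))
E
python3 -c "
from h import *
for t in np.arange(0,1.31,.1): print(round(t,1),((proj('top',corner(t))[0]-[240,190])*4).round(),((proj('scene',corner(t))[0]-[230,190])*4+[0,200]).round(),((proj('scene',armtip(t))[0]-[230,190])*4+[0,200]).round())"
```

```text
0.0 [527. 146.] [412. 498.] [434. 423.]
0.1 [526. 151.] [409. 505.] [434. 419.]
0.2 [525. 155.] [406. 511.] [434. 416.]
0.3 [524. 159.] [403. 518.] [433. 413.]
0.4 [523. 162.] [401. 525.] [432. 411.]
0.5 [522. 164.] [399. 531.] [431. 409.]
0.6 [521. 166.] [398. 536.] [429. 409.]
0.7 [520. 167.] [397. 541.] [428. 408.]
0.8 [519. 167.] [396. 546.] [425. 409.]
0.9 [517. 167.] [396. 550.] [423. 410.]
1.0 [516. 166.] [396. 553.] [420. 411.]
1.1 [515. 164.] [397. 556.] [417. 414.]
1.2 [513. 162.] [397. 558.] [414. 417.]
1.3 [512. 159.] [399. 559.] [410. 420.]
```

The angle is about 0.35 rad, with fingertips about 12.5 mm behind the TCP. For a gate angle near 1.0 rad the TCP needs z ≈ 38 mm.

apply_moves(
  steps=[0, 0, 0.5, 0, 0, 0, 0.5, 0, 0, 0, 0.5, 0, 0, 0, 0.5, 0, 0, 0, 0, 0],
)

```text
clock: 6.28
ee_pos: [0.5097, 0.1663, 0.038]
orientation: [[-0.089, 0.996, 0.0], [0.996, 0.089, -0.0], [-0.0, 0.0, -1.0]]
wrist_force: [-1.2, -0.1, 2.7]
grip_width: 0.0796
grip_force: 1.6
```

```bash
python3 -c "
from h import *
rep()
a=ctrl.camera('top')[190:240,240:400]; b=ctrl.camera('scene')[190:280,230:390]
cv2.imwrite('pics/d4.png',cv2.resize(np.vstack([a,b]),None,fx=4,fy=4,interpolation=cv2.INTER_CUBIC))"
```

```text
t 6.275 lane [-34. 255.  38.] yaw err 0.0004216554197042227 F [-1.2 -0.1  2.7] w 0.07958778223895437
```

View pics/d4.png

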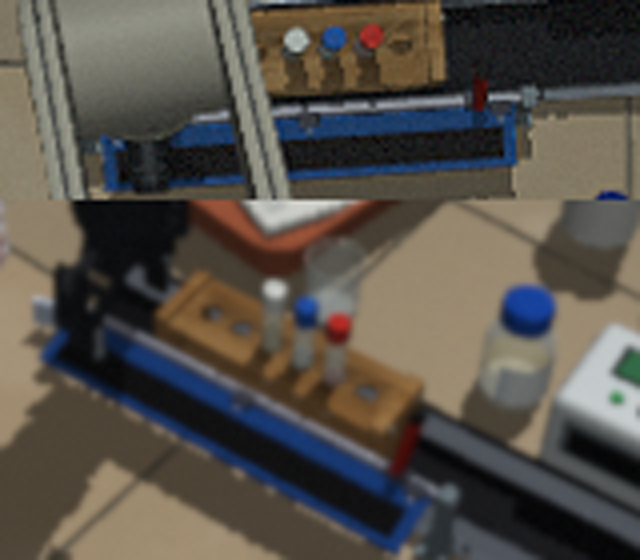

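The gate is up about 1.0 rad, with the arm standing at (405,450) in the scene crop. I'll shift 5 mm toward the shaft for more angle at the same height, then approach the rack.

apply_moves(
  steps=[0, 0.25, 0.1, 0, 0, 0.25, 0, 0, -0.5, 0, 0, 0, -0.4, 0, 0, 0, -0.3, 0, 0, 0, -0.3, 0, 0, 0, -0.3, 0, 0, 0, -0.4, 0, 0, 0],
)

```text
clock: 7.38
ee_pos: [0.5168, 0.1452, 0.0376]
orientation: [[-0.089, 0.996, 0.001], [0.996, 0.089, 0.001], [0.001, 0.001, -1.0]]
wrist_force: [-2.5, 5.0, 4.7]
grip_width: 0.0797
grip_force: 3.5
```

apply_moves(
  steps=[-0.6, 0, 0, 0, -0.7, 0, 0, 0, -0.7, 0, 0, 0, -0.7, 0, 0, 0, -0.7, 0, 0, 0, -0.7, 0, 0, 0, -0.5, 0, 0, 0, 0, 0, 0, 0],
)

```text
clock: 8.38
ee_pos: [0.5209, 0.0988, 0.0375]
orientation: [[-0.089, 0.996, 0.001], [0.996, 0.089, 0.0], [0.0, 0.001, -1.0]]
wrist_force: [-1.8, 2.8, 4.7]
grip_width: 0.0803
grip_force: 2.4
```

```bash
python3 -c "
from h import *
rep((-29,-1,37))
for t in (.8,.9,1,1.1,1.2): print(t,((proj('top',corner(t))[0]-[260,180])*4).round(),((proj('top',armtip(t))[0]-[260,180])*4).round(),((proj('scene',armtip(t))[0]-[250,190])*4+[0,260]).round(),((proj('scene',corner(t))[0]-[250,190])*4+[0,260]).round())
a=ctrl.camera('top')[180:245,260:420]; b=ctrl.camera('scene')[190:275,250:410]
cv2.imwrite('pics/d5.png',cv2.resize(np.vstack([a,b]),None,fx=4,fy=4,interpolation=cv2.INTER_CUBIC))"
```

```text
t 8.375 lane [-28.9 186.8  37.5] yaw err 0.0006427840863161421 F [-1.8  2.8  4.7] w 0.08030490912111687
tool cm [-18.78   0.     0.05]
0.8 [439. 207.] [400.  93.] [345. 469.] [316. 606.]
0.9 [437. 207.] [401.  99.] [343. 470.] [316. 610.]
1 [436. 206.] [402. 104.] [340. 471.] [316. 613.]
1.1 [435. 204.] [403. 110.] [337. 474.] [317. 616.]
1.2 [433. 202.] [404. 116.] [334. 477.] [317. 618.]
```

View pics/d5.png

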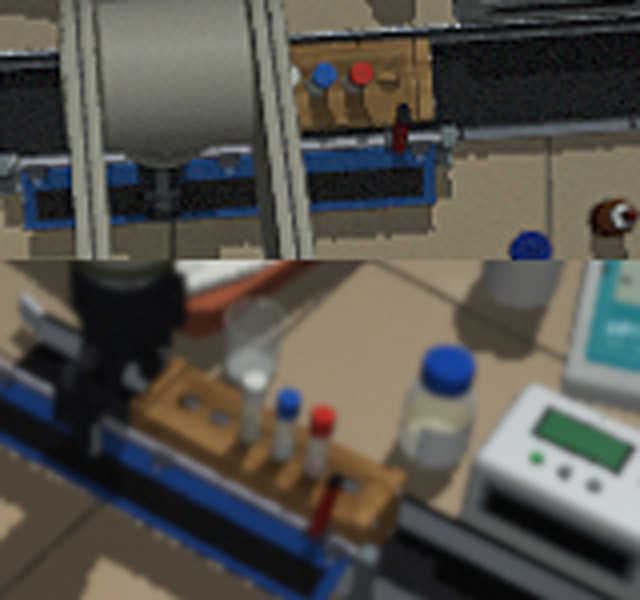

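The nose is under the raised arm (tip at (402,104) in the top crop, so θ≈1.05) and the tubes stand. I'll keep pushing.

apply_moves(
  steps=[-0.6, 0, 0, 0, -0.8, 0, 0, 0, -0.8, 0, 0, 0, -0.8, 0, 0, 0, -0.8, 0, 0, 0, -0.8, 0, 0, 0, -0.8, 0, 0, 0, -0.8, 0, 0, 0],
)

```text
clock: 9.48
ee_pos: [0.5262, 0.0377, 0.0375]
orientation: [[-0.089, 0.996, 0.0], [0.996, 0.089, 0.001], [0.001, 0.0, -1.0]]
wrist_force: [-2.5, 5.4, 5.3]
grip_width: 0.0798
grip_force: 4.0
```

apply_moves(
  steps=[-0.8, 0, 0, 0, -0.8, 0, 0, 0, -0.8, 0, 0, 0, -0.8, 0, 0, 0, -0.8, 0, 0, 0, -0.8, 0, 0, 0, -0.8, 0, 0, 0, -0.8, 0, 0, 0],
)

```text
clock: 10.48
ee_pos: [0.5318, -0.0259, 0.0375]
orientation: [[-0.089, 0.996, -0.0], [0.996, 0.089, 0.001], [0.001, 0.0, -1.0]]
wrist_force: [-1.3, 7.8, 6.8]
grip_width: 0.0801
grip_force: 4.2
```

apply_moves(
  steps=[-0.8, 0, 0, 0, -0.8, 0, 0, 0, -0.8, 0, 0, 0, -0.8, 0, 0, 0, -0.6, 0, 0, 0, -0.4, 0, 0, 0, 0, 0, 0, 0],
)

```text
clock: 11.35
ee_pos: [0.5356, -0.0682, 0.0374]
orientation: [[-0.089, 0.996, -0.0], [0.996, 0.089, 0.0], [0.0, -0.0, -1.0]]
wrist_force: [-1.6, 4.2, 5.5]
grip_width: 0.0799
grip_force: 3.0
```

```bash
python3 -c "
from h import *
rep((-29,-1,37))"
```

```text
t 11.35 lane [-29.2  19.1  37.4] yaw err 0.00033177514646821893 F [-1.6  4.2  5.5] w 0.07988314407035049
tool cm [-2.01  0.02  0.04]
```

apply_moves(
  steps=[-0.4, 0, 0, 0, -0.4, 0, 0, 0, -0.3, 0, 0, 0, -0.2, 0, 0, 0, 0, 0, 0, 0],
)

```text
clock: 11.98
ee_pos: [0.5367, -0.0809, 0.0374]
orientation: [[-0.089, 0.996, -0.0], [0.996, 0.089, 0.001], [0.001, -0.0, -1.0]]
wrist_force: [-1.9, 5.8, 5.7]
grip_width: 0.0798
grip_force: 3.7
```

apply_moves(
  steps=[-0.3, 0, 0, 0, -0.2, 0, 0, 0, 0, 0, 0, 0],
)

```text
clock: 12.35
ee_pos: [0.5371, -0.0858, 0.0374]
orientation: [[-0.089, 0.996, -0.0], [0.996, 0.089, 0.001], [0.001, -0.0, -1.0]]
wrist_force: [-2.6, 4.8, 6.7]
grip_width: 0.0799
grip_force: 3.7
```

apply_moves(
  steps=[-0.2, 0, 0, 0, -0.1, 0, 0, 0, 0, 0, 0, 0],
)

```text
clock: 12.72
ee_pos: [0.5373, -0.0878, 0.0374]
orientation: [[-0.09, 0.996, -0.001], [0.996, 0.09, 0.002], [0.002, -0.0, -1.0]]
wrist_force: [-3.1, 10.6, 8.0]
grip_width: 0.0799
grip_force: 6.4
```

```bash
python3 -c "
from h import *
rep((-29,-1,37))"
```

```text
t 12.725 lane [-29.3  -0.5  37.4] yaw err -0.0005230700623763268 F [-3.1 10.6  8. ] w 0.07985723883526671
tool cm [-0.05  0.03  0.04]
```

apply_moves(
  steps=[-0.1, 0, 0, 0, 0, 0, 0, 0],
)

```text
clock: 12.98
ee_pos: [0.5372, -0.0878, 0.0374]
orientation: [[-0.09, 0.996, -0.001], [0.996, 0.09, 0.003], [0.003, -0.001, -1.0]]
wrist_force: [-4.0, 16.2, 9.5]
grip_width: 0.0797
grip_force: 8.5
```

apply_moves(
  steps=[-0.1, 0, 0, 0, 0, 0, 0, 0],
)

```text
clock: 13.22
ee_pos: [0.5373, -0.0878, 0.0374]
orientation: [[-0.091, 0.996, -0.001], [0.996, 0.091, 0.005], [0.005, -0.001, -1.0]]
wrist_force: [-4.2, 19.9, 10.9]
grip_width: 0.0801
grip_force: 10.8
```

Home: the force is climbing with no motion, at the expected position. I'll back off along the bar, then rise slowly.

apply_moves(
  steps=[0.2, 0, 0, 0, 0.3, 0, 0, 0, 0.7, 0, 0, 0, 1, 0, 0, 0, 1, 0, 0, 0, 1, 0, 0, 0, 0.6, 0, 0, 0, 0, 0, 0, 0],
)

```text
clock: 14.22
ee_pos: [0.5332, -0.0423, 0.0372]
orientation: [[-0.089, 0.996, -0.0], [0.996, 0.089, 0.001], [0.001, -0.0, -1.0]]
wrist_force: [-1.9, 2.4, 4.3]
grip_width: 0.08
grip_force: 2.3
```

apply_moves(
  steps=[0, 0, -0.6, 0, 0, 0, -0.6, 0, 0, 0, -0.6, 0, 0, 0, -0.6, 0, 0, 0, -0.6, 0, 0, 0, -0.6, 0, 0, 0, -0.6, 0, 0, 0, -0.6, 0],
)

```text
clock: 15.22
ee_pos: [0.5332, -0.0434, 0.0855]
orientation: [[-0.089, 0.996, -0.0], [0.996, 0.089, 0.0], [0.0, -0.0, -1.0]]
wrist_force: [0.4, -0.0, -0.3]
grip_width: 0.08
grip_force: 0.0
```

apply_moves(
  steps=[0, 0, -1.5, 0, 0, 0, -2, 0, 0, 0, -3, 0, 0, 0, -3, 0, 0, 0, -3, 0, 3, -3, 0, 0, 4, -4, 0, 0, 4, -4, 0, 0],
)

```text
clock: 16.23
ee_pos: [0.4129, 0.0571, 0.2112]
orientation: [[-0.088, 0.996, 0.001], [0.996, 0.088, 0.0], [0.0, 0.001, -1.0]]
wrist_force: [-0.4, 1.1, 1.1]
grip_width: 0.0799
grip_force: 0.0
```

apply_moves(
  steps=[4, -3, 0, 0, 4, -3, 0, 0, 4, -3, 0, 0, 4, -2, 0, 0, 4, 0, 0, 0, 0, 0, 0, 0],
)

```text
clock: 16.98
ee_pos: [0.2859, 0.2478, 0.2112]
orientation: [[-0.093, 0.996, 0.001], [0.996, 0.093, 0.001], [0.001, 0.001, -1.0]]
wrist_force: [-0.0, -0.4, 0.7]
grip_width: 0.0799
grip_force: 0.0
```

```bash
python3 -c "
from h import *
rep()
a=ctrl.camera('top')[160:235,290:450]; b=ctrl.camera('scene')[210:285,270:430]
cv2.imwrite('pics/d6.png',cv2.resize(np.vstack([a,b]),None,fx=4,fy=4,interpolation=cv2.INTER_CUBIC))
q=np.load('q.npy')
for x,y,z in ((31,-12,70),(-31,-12,70),(31,-217,70),(-31,-217,70),(3,0,62)):
  print(((proj('top',lane2w(q,(x,y,z)))[0]-[290,160])*4).round(),((proj('scene',lane2w(q,(x,y,z)))[0]-[270,210])*4+[0,300]).round())"
```

```text
t 16.975 lane [-249.7  356.2  211.2] yaw err -0.003639813592625718 F [-0.  -0.4  0.7] w 0.07994012895551057
[285. 115.] [308. 419.]
[292. 195.] [266. 473.]
[546.  98.] [573. 550.]
[554. 178.] [537. 612.]
[271. 153.] [274. 443.]
```

View pics/d6.png

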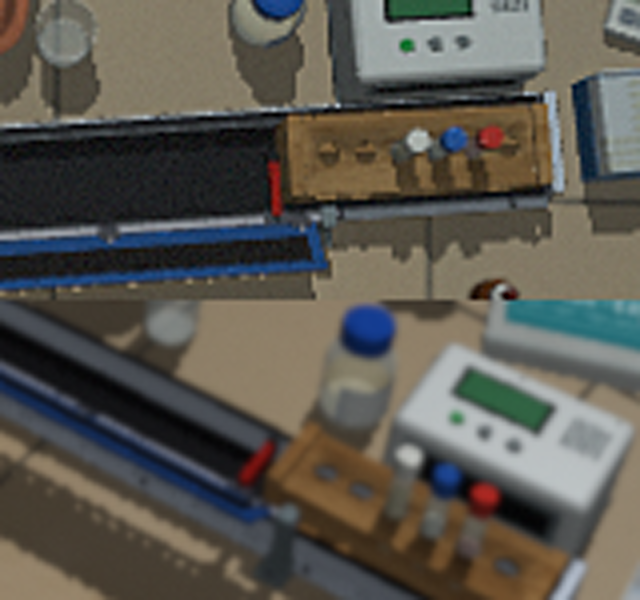

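The rack sits against the stop: its nose is at (550,105–190) and its rear at (288,115–200), both matching the predicted home pixels. The tubes are upright, the red arm is shut behind the rack at (276,187), and the bystanders haven't moved.

```bash
python3 -c "
from cell import ctrl
print(ctrl.job_done())"
```

```text
the job is handed in; nothing more can be done
None
```

The rack is fully home against the reader's end stop with all three tubes standing; the red arm stayed up while it passed and is shut behind it, and the job was handed in at about 17 s.

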